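Seat the keyed dial of the antenna controller

TASK

The big aluminium dial of the antenna controller is sitting high on its shaft because the notch in its rim is not over the red locating pin. Turn it with a fingertip (the brass peg on it is there to push against) until the notch meets the pin, then press it down until it is fully home, flat on the panel, and leave it there. Do not lift the dial off its shaft, leave the power lever as it is, and do not disturb the other things on the desk.

Things in the scene. Friction and masses are not known exactly. Their poses are not given: they have to be found in the camera images.
- controller: Antenna controller: fixed dark steel console 180 x 210 x 60 mm (x, y, z), origin at the centre of its underside, z up; its +x side is away from the robot. On its flat top panel, 60 mm above the desk, a steel shaft 16 mm in diameter stands above the origin, 17 mm high.
- pin (a point): Tip of the red locating pin on the panel, 47 mm from the shaft axis towards the controller's +x: 8 mm in diameter, domed top 8 mm above the panel. At the start the dial above covers most of it; a red line on the panel, 56 to 82 mm from the axis, always shows its direction.
- dial: Loose aluminium dial, 100 mm in diameter, 18 mm thick, about 0.2 kg, its blind bore (18 mm across) over the shaft. Origin at the centre of its underside, z up; +x points to its notch. It rests on a rubber collar, underside 10 mm above the panel at the start, 0 when home. It turns endlessly either way with slight friction and stays where left.
- collar (a joint): Slide of the black rubber collar (52 mm across) under the dial on the shaft, m: 0 raised as found, 0.010 down with the dial home. A push of about 6 N slides it down with the dial, and it stays down. If the notch is not over the pin, the rim strikes the pin after 2 mm and the dial only tips on it.
- notch (a point): Point in the middle of the notch, level with the dial's upper face, 47 mm from the dial's axis. The notch is cut through the full thickness of the rim, 16 mm wide and 12 mm deep (so about 4 mm of play either side of the pin, some 5 degrees). A red line on the dial's grey face points to it.
- peg_top (a point): Centre of the top of the brass finger peg, a fixed upright stud on the dial 12 mm in diameter that stands 16 mm above the dial's upper face, 33 mm from the axis, exactly across the axis from the notch.
- press_point (a point): Centre of the top of the white round boss in the middle of the dial, 28 mm in diameter, 4 mm above the dial's upper face: the place to press. 92 mm above the desk at the start, 82 mm when the dial is home.
- power_lever (a joint): Silver toggle lever on the power box to the right of the controller, rad: 0 leans towards the robot (as found), grows to 0.8 as it swings away. Leave it.
- power_box: Fixed blue power box 130 x 110 x 55 mm carrying the toggle lever, origin at the centre of its underside.
- radio_red: Loose red handheld radio 58 x 36 x 110 mm plus a 50 mm antenna, upright on the lowest step of the rack at the left; origin under its centre. Leave it.
- radio_black: Black handheld radio, same form, on the middle step. Leave it.
- radio_grey: Grey handheld radio, same form, on the top step. Leave it.
- heat_sink: Loose finned aluminium heat sink 70 x 60 x 32 mm beyond the controller, origin under its centre. Leave it.
- dish: Loose white ceramic dish, 96 mm across, 26 mm high, beyond the controller, origin under its centre. Leave it.
- screwdriver: Loose screwdriver lying on the desk right of the controller. Leave it.
Not all that is in view belongs to the job. What is shaped like the dial but orange is not meant.

How it is judged:
By the outcome, as a careful person would: the job done as asked, in the order asked, and still so for the second after the job is handed in, with the robot touching nothing.
It also fails if it takes over 64 s, if anything falls off the work surface, if the arm or the gripper's body presses on something with over 40 N, if the wrist force passes 120 N, or if a joint passes its speed limit or range.

ROBOT

A 6-joint arm with a two-finger parallel gripper is mounted at the origin on the work surface. World frame = base frame: x ahead of the robot, y to its left, z up, the work surface at z = 0. Lengths are in mm, angles in rad, forces in N, time in s.
With the tool pointing down it reaches from about 300 to 875 mm from the base axis. Payload 6.4 kg.
Tool frame: the origin (TCP) lies on the mounting face of the last link; the fingertips stand 166 mm ahead of it and the grasp point (between the pads) lies 147 mm ahead of it; z points along the fingers, y is the line along which they close (so a half turn about z gives the same grasp; the last joint's range is limited). The gripper opens to 88 mm and grips with 3 to 60 N. Pads are 18 mm wide; open, the fingers measure 123 mm over their backs; the gripper's body (75 mm by 187 mm) begins 45 mm behind the grasp point.
Start: joints at [0.958, 0.181, 1.607, -0, 1.354, -0.206], TCP at [227.503, 528.096, 404.714] pointing down, gripper open.
Joint ranges: [-2.99, 2.99], [-0.89, 2.07], [0.3, 2.58], [-1.14, 4.28], [0, 2.63], [-3.12, 3.12]. Speed limits (rad/s): [2.57, 2.57, 3.01, 3.14, 3.14, 3.14].

INTERFACE

Orientations are given as [roll, pitch, yaw] about the fixed x, y, z axes, in that order (R = Rz(yaw) Ry(pitch) Rx(roll)).
In Python, from plant import robot gives the robot as it stands. The module is installed in compiled form; this text tells all that it offers.
- The arm moves only by the tool step_arm, never from a script. Its arguments are lists of equal length, an entry for each row: "offset": the shift along the tool's x, y, z in cm, a list of three; "dr": the turn, a rotation vector about the tool's x, y, z in degrees, a list of three. A call has 1 to 20 rows; each row is the pose to reach, as a shift and turn from the pose commanded when the call began, along the tool's axes at that moment; what a row does not reach only later rows make up. A row lasts 1/10 s, in which the tool goes at most 50 mm and 8.59 degrees, less where a joint would pass 70% of its speed; a pose out of reach is approached as far as the arm can. A call with a gripper value outside its range is refused whole. "fingers" is the finger opening in cm, from 0 to 8.81, set as the call begins (left out, the last holds). The fingers move at their own pace and stop on an object; the grip force is fixed at half the most. Time passes only in rows, so rows that repeat a pose let the fingers close. It gives the time, the measured TCP pose, the force, the opening and the grip force at its end, in the units of the state.
- robot.read_state(): the state, without advancing time (a new reading comes with each control period).
- robot.capture(name): name is "scene" or "top" or "wrist"; returns a dict with "frame" (384x512x3 uint8, blue, green, red), "K" (3x3 intrinsics, pixels), "rvec" (rotation vector, rad) and "tvec" (3), from world to camera coordinates, as OpenCV has them. Camera axes: x right, y down, z forward; pixel columns grow to the right and rows downward; lengths in mm; the calibration is good to about 2 mm. A picture is of the moment at which its call begins. There is no depth.
- robot.finish_job(): hands the job in; it is judged then, once.
The state is a dict: "t": time; "joint_positions": joint angles; "qvel": joint speeds; "tau": joint torques, N m; "tool_pos": TCP position; "eef_rot": TCP orientation; "contact_force": force on the tool from outside, world axes, zero at the start; "ft_torque": the same for the moment, N m; "width": finger opening in mm; "finger_force": force on a finger pad.
Only numpy, scipy, OpenCV 4.12 (cv2) and the standard library are available. Lean on these libraries where they do the work, as an engineer would, in place of code of your own. Each camera call takes 0.05 s, during which the arm holds its last target. There are 200 camera calls.

## Working session

There is one attempt and no reset: what is moved stays moved. The work goes in short steps, Python scripts to look and compute and a tool call to move; the robot and the scene stay as the last step left them, time stands still between calls to the robot, and variables do not carry over. Pictures are saved under pics/ and viewed, at most 10 in all, crops included, and the job is handed in when it is done.

Besides the shell and the picture viewer there is one more tool, called after "Request:" as name(argument=value, ...) on one line, values as JSON. step_arm: Moves the arm, as the interface text tells. Its arguments: {"type":"object","properties":{"offset":{"type":"array","items":{"type":"array","items":{"type":"number"}}},"dr":{"type":"array","items":{"type":"array","items":{"type":"number"}}},"fingers":{"type":"number"}},"required":["offset","dr"]}

```bash
mkdir -p pics
cat > h.py <<'E'
import numpy as np, cv2
from plant import robot
def cap(n):
    c=robot.capture(n); R=cv2.Rodrigues(np.array(c["rvec"],float))[0]; return c["frame"],np.array(c["K"]),R,np.array(c["tvec"],float).ravel()
def ray(K,R,t,u,v,z):
    d=R.T@np.linalg.inv(K)@[u,v,1]; o=-R.T@t
    return o+d*(z-o[2])/d[2]
def proj(K,R,t,p):
    q=K@(R@np.array(p,float)+t); return q[:2]/q[2]
E
python3 - <<'E'
from h import *
a=[cap("scene"),cap("top")]
for n,c in zip(("scene","top"),a):
    np.savez("pics/%s0.npz"%n,f=c[0],K=c[1],R=c[2],t=c[3]); cv2.imwrite("pics/%s0.png"%n,c[0])
    print(n,(-c[2].T@c[3]).round())
cv2.imwrite("pics/both.png",cv2.resize(np.vstack([a[0][0],a[1][0]]),(400,600)))
print(robot.read_state())
E
```

```text
scene [1485. -381. 1068.]
top [ 385.  -21. 1393.]
{'t': 0.1, 'joint_positions': array([ 9.57700870e-01,  1.81426312e-01,  1.60786247e+00,  2.72188532e-05,
        1.35380280e+00, -2.06278717e-01]), 'qvel': array([ 0.00117012, -0.00192947, -0.00116354,  0.00156012,  0.00048971,
        0.00166802]), 'tau': array([ 1.44456385e-05, -4.34817696e+01, -3.42696619e+01,  7.02387630e-02,
        3.40019481e-02, -6.68094435e-05]), 'tool_pos': array([227.362777  , 527.90449038, 403.94479143]), 'eef_rot': array([-3.14013094e+00, -3.33017389e-04,  2.73476979e+00]), 'contact_force': array([-0.18220003, -0.13498013,  0.0910057 ]), 'ft_torque': array([ 0.0274648 , -0.02257652, -0.00049356]), 'finger_force': 0.0, 'width': 87.61581095918932}
```

View pics/top0.png

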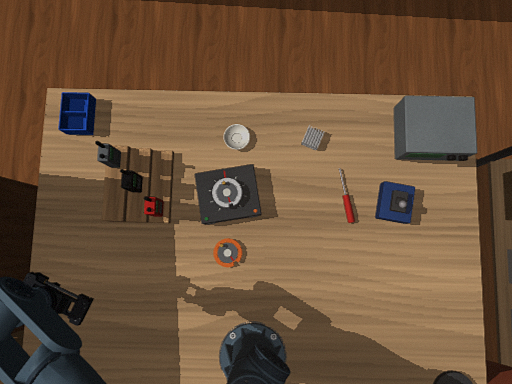

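View pics/scene0.png

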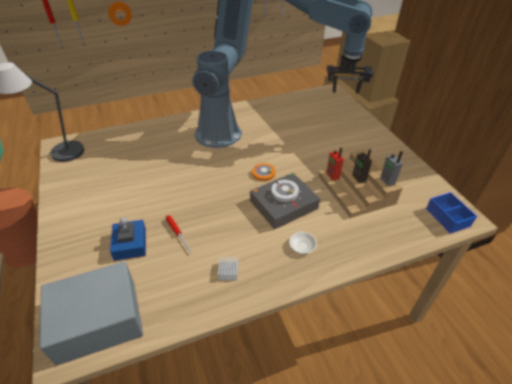

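The top view shows the console with the dial at about (227,192), the orange decoy at (228,253), the racks at left and the power box at right. Next I'll locate the dial and its markings and view a crop.

Run:
```python
from h import *
d=np.load("pics/top0.npz"); f,K,R,t=d["f"],d["K"],d["R"],d["t"]
cv2.imwrite("pics/crop0.png",cv2.resize(f[150:235,180:275],None,fx=7,fy=7,interpolation=cv2.INTER_CUBIC))
print(ray(K,R,t,227,192,88))
# console corner estimates & red pixels
h=cv2.cvtColor(f,cv2.COLOR_BGR2HSV)
m=((h[...,0]<8)|(h[...,0]>172))&(h[...,1]>120)&(h[...,2]>70)
n,l,s,c=cv2.connectedComponentsWithStats(m[150:235,185:275].astype(np.uint8))
for i in range(1,n): print(s[i],c[i]+[185,150],ray(K,R,t,*(c[i]+[185,150]),60).round(1))
```

```text
[555.00839085  98.57344375  88.        ]
[38 20  3  8 18] [224.11111111 173.38888889] [624.  113.4  60. ]
[43 47  3  5  9] [228.66666667 199.22222222] [533.6  94.5  60. ]
```

View pics/crop0.png

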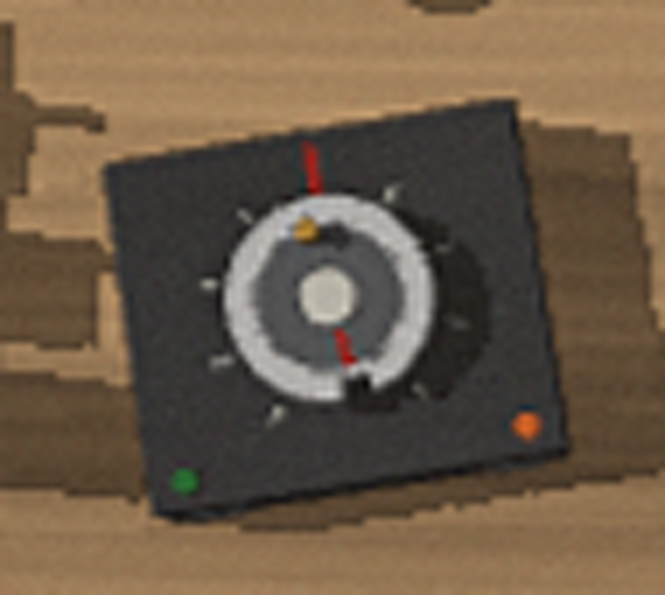

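In the crop, the pin line is at (313,168), the dial centre at (328,297), the notch at (353,385) on the robot side and the peg at (305,230). The notch bears about 196° and the pin about 8°, so the dial needs roughly 172° counterclockwise.

I'll hover the gripper over the dial axis and turn the peg by wrist rotation, with the fingers 48 mm apart.

```bash
cat >> h.py <<'E'
from scipy.spatial.transform import Rotation as Ro
def move(p,yaw):
    s=robot.read_state(); R0=Ro.from_euler("xyz",s["eef_rot"])
    T=Ro.from_euler("xyz",[np.pi,0,np.radians(yaw)])
    return (R0.inv().apply(np.array(p)-s["tool_pos"])/10).round(2),(R0.inv()*T).as_rotvec(degrees=True).round(1)
E
python3 - <<'E'
from h import *
for p,y in (([270,400,440],156.7),([340,250,440],130),([450,150,440],100),([555,98.5,420],65)): print(move(p,y))
E
```

```text
(array([ -8.98, -10.06,  -3.59]), array([-0.1, -0. , -0. ]))
(array([-21.34, -21.07,  -3.58]), array([-0.1,  0. , 26.7]))
(array([-35.4 , -25.9 ,  -3.58]), array([-0.1,  0. , 56.7]))
(array([-47.08, -26.47,  -1.58]), array([-0.1,  0.1, 91.7]))
```

Request:
step_arm(offset=[[-3, -3.3, -2], [-6, -6.6, -3.6], [-9, -10, -3.6], [-12, -12.8, -3.6], [-15, -15.5, -3.6], [-18, -18.3, -3.6], [-21.3, -21, -3.6], [-25, -22.3, -3.6], [-28.5, -23.5, -3.6], [-32, -24.7, -3.6], [-35.4, -25.9, -3.6], [-39, -26.1, -3.2], [-43, -26.3, -2.4], [-47, -26.5, -1.6], [-47, -26.5, -1.6], [-47, -26.5, -1.6], [-47, -26.5, -1.6], [-47, -26.5, -1.6]], dr=[[0, 0, 0], [0, 0, 0], [0, 0, 6], [0, 0, 12], [0, 0, 18], [0, 0, 24], [0, 0, 30], [0, 0, 37], [0, 0, 44], [0, 0, 51], [0, 0, 58], [0, 0, 65], [0, 0, 72], [0, 0, 79], [0, 0, 86], [0, 0, 91.7], [0, 0, 91.7], [0, 0, 91.7]], fingers=4.8)

```text
t: 1.9
tool_pos: [554.1, 98.8, 420.4]
eef_rot: [-3.141, 0.0, 1.137]
contact_force: [0.1, -0.1, 0.3]
width: 47.8
finger_force: 0.0
```

Run:
```python
from h import *
c=cap("wrist"); f,K,R,t=c
np.savez("pics/w1.npz",f=f,K=K,R=R,t=t); cv2.imwrite("pics/w1.png",f)
s=robot.read_state(); print(s["tool_pos"],np.degrees(s["eef_rot"]),s["joint_positions"],s["width"],(-R.T@t).round(),proj(K,R,t,[555,98.5,92]))
```

```text
[554.09428199  98.89378976 420.66837836] [-1.79993970e+02  3.83453072e-03  6.51453247e+01] [-3.42267021e-02  1.40388014e-01  1.62044358e+00 -2.10881720e-05
  1.38088405e+00  3.99573202e-01] 48.17462683300179 [583. 163. 401.] [257.82994925 171.710021  ]
```

View pics/w1.png

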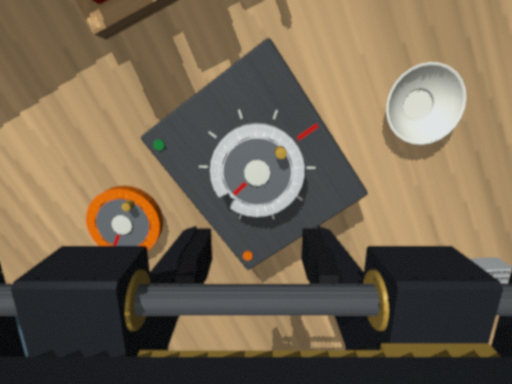

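The wrist view shows the boss at (257,173), peg (281,153), pin line (308,131) and dial red line/notch at (238,188)/(225,200). I'll refine these with masks.

```bash
cat > meas.py <<'E'
from h import *
def meas(c,c0,dz=0):
    f,K,R,t=c; h=cv2.cvtColor(f,cv2.COLOR_BGR2HSV); out={}
    yy,xx=np.mgrid[:f.shape[0],:f.shape[1]]; uc=proj(K,R,t,[*c0,92-dz])
    r=np.hypot(xx-uc[0],yy-uc[1])
    def big(m):
        n,l,s,ce=cv2.connectedComponentsWithStats(m.astype(np.uint8)); 
        if n<2: return None
        i=1+np.argmax(s[1:,4]); return ce[i],s[i,4]
    b=big((h[...,1]<40)&(h[...,2]>175)&(r<18))
    red=((h[...,0]<6)|(h[...,0]>174))&(h[...,1]>130)&(h[...,2]>60)
    P=dict(boss=(b,92-dz),peg=(big((abs(h[...,0]-19)<7)&(h[...,1]>110)&(h[...,2]>70)&(r<50)),104-dz),
      dline=(big(red&(r<36)),88-dz),pline=(big(red&(r>42)&(r<85)),60))
    for k,(v,z) in P.items():
        if v: out[k]=ray(K,R,t,*v[0],z); print(k,v[0].round(1),v[1],out[k].round(1))
    if 'boss' in out:
        for k in out:
            if k!='boss': d=out[k]-out['boss']; print(k,'r',np.hypot(*d[:2]).round(1),'ang',np.degrees(np.arctan2(d[1],d[0])).round(1))
    return out
E
python3 - <<'E'
from meas import *
d=np.load("pics/w1.npz"); meas([d[k] for k in "fKRt"],[555,98.5])
print(move([555,98,261],65))
E
```

```text
boss [256.7 172.3] 488 [553.6  98.4  92. ]
peg [280.  152.5] 111 [584.3 109.5 104. ]
dline [239.4 188.2] 65 [528.9  89.5  88. ]
pline [307.3 131.4] 133 [621.6 110.4  60. ]
peg r 32.6 ang 19.8
dline r 26.3 ang -160.1
pline r 69.0 ang 10.0
(array([-0.04,  0.12, 15.97]), array([-0. ,  0. ,  0.1]))
```

Request:
step_arm(offset=[[0, 0, 4], [0, 0.05, 8], [0, 0.05, 12], [0, 0.05, 14.5], [0, 0.05, 16], [0, 0.05, 16], [0, 0.05, 16]], dr=[[0, 0, 0], [0, 0, 0], [0, 0, 0], [0, 0, 0], [0, 0, 0], [0, 0, 0], [0, 0, 0]])

```text
t: 2.65
tool_pos: [555.3, 98.6, 261.8]
eef_rot: [3.14, -0.001, 1.135]
contact_force: [0.1, -0.0, 0.0]
width: 47.8
finger_force: 0.0
```

Request:
step_arm(offset=[[-0.1, 0, 0], [-0.1, 0, 0], [-0.1, 0, 0], [-0.1, 0, 0], [-0.1, 0, 0], [-0.1, 0, 0], [-0.1, 0, 0], [-0.1, 0, 0], [-0.1, 0, 0], [-0.1, 0, 0], [-0.1, 0, 0], [-0.1, 0, 0], [-0.1, 0, 0]], dr=[[0, 0, -6], [0, 0, -12], [0, 0, -16], [0, 0, -20], [0, 0, -24], [0, 0, -28], [0, 0, -32], [0, 0, -36], [0, 0, -40], [0, 0, -44], [0, 0, -48], [0, 0, -50], [0, 0, -50]])

```text
t: 3.95
tool_pos: [555.4, 97.6, 263.1]
eef_rot: [3.138, 0.002, 2.008]
contact_force: [0.8, 0.4, 0.3]
width: 47.6
finger_force: 0.3
```

Run:
```python
from meas import *
c=cap("top"); o=meas(c,[553.6,98.4])
c2=cap("wrist"); print(proj(*c2[1:],[553.6,98.4,92])); 
a=cv2.resize(c[0][150:235,180:275],None,fx=4,fy=4.0,interpolation=cv2.INTER_CUBIC)
b=c2[0]; b=cv2.resize(b,(400,300)); b=cv2.copyMakeBorder(b,0,a.shape[0]-300,0,0,cv2.BORDER_CONSTANT)
cv2.imwrite("pics/t2.png",np.hstack([a,b]))
```

```text
boss [215.2 199.3] 19 [528.7 137.4  92. ]
pline [150.3 206.9] 174 [500.8 364.6  60. ]
pline r 228.9 ang 97.0
[256.46090564 234.66741385]
```

View pics/t2.png

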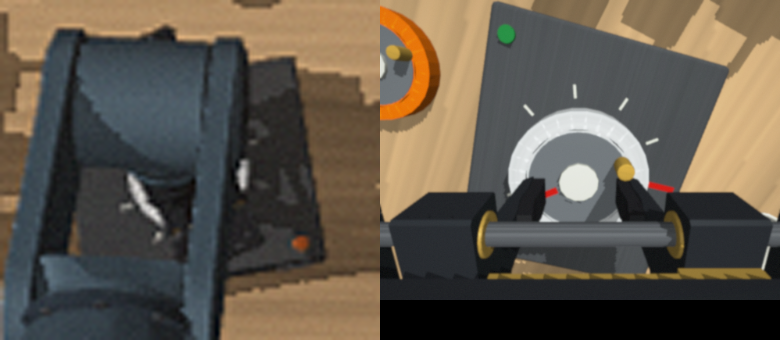

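The wrist view on the right shows the right finger behind the peg at (625,172), the boss at (578,182) and the notch line at (548,193). The push is working, so I'll measure the peg angle and continue.

```bash
cat > peg.py <<'E'
from meas import *
def peg(dz=0,ax=(553.6,98.4)):
    c=cap("wrist"); f,K,R,t=c; h=cv2.cvtColor(f,cv2.COLOR_BGR2HSV)
    u=proj(K,R,t,[*ax,92]); yy,xx=np.mgrid[:384,:512]; r=np.hypot(xx-u[0],yy-u[1])
    res={}
    for k,m,z in (("boss",(h[...,1]<40)&(h[...,2]>150)&(r<32),92-dz),
        ("peg",(abs(h[...,0]-19)<7)&(h[...,1]>110)&(h[...,2]>70)&(r<110)&(yy<u[1]+25),104-dz),
        ("dline",((h[...,0]<6)|(h[...,0]>174))&(h[...,1]>130)&(h[...,2]>60)&(r<70),88-dz)):
        n,l,s,ce=cv2.connectedComponentsWithStats(m.astype(np.uint8))
        if n<2: continue
        i=1+np.argmax(s[1:,4]); p=ray(K,R,t,*ce[i],z); d=p[:2]-ax
        print(k,ce[i].round(),s[i,4],p.round(1),'r',np.hypot(*d).round(1),'ang',np.degrees(np.arctan2(d[1],d[0])).round(1))
    s=robot.read_state(); print(s["tool_pos"].round(1),np.degrees(s["eef_rot"]).round(1),s["contact_force"].round(1))
if __name__=="__main__": peg()
E
python3 peg.py
```

```text
boss [254. 233.] 1949 [552.   98.7  92. ] r 1.6 ang 167.9
peg [312. 217.] 587 [572.  123.9 104. ] r 31.5 ang 54.2
dline [218. 247.] 142 [537.7  81.   88. ] r 23.6 ang -132.4
[555.   97.6 262.2] [1.799e+02 1.000e-01 1.149e+02] [ 1.4 -0.1 -0.1]
```

Request:
step_arm(offset=[[0.1, -0.1, 0], [0.1, -0.1, 0], [0.1, -0.1, 0], [0.1, -0.1, 0], [0.1, -0.1, 0], [0.1, -0.1, 0], [0.1, -0.1, 0], [0.1, -0.1, 0], [0.1, -0.1, 0], [0.1, -0.1, 0], [0.1, -0.1, 0], [0.1, -0.1, 0], [0.1, -0.1, 0], [0.1, -0.1, 0], [0.1, -0.1, 0], [0.1, -0.1, 0], [0.1, -0.1, 0], [0.1, -0.1, 0], [0.1, -0.1, 0], [0.1, -0.1, 0]], dr=[[0, 0, -6], [0, 0, -12], [0, 0, -18], [0, 0, -25], [0, 0, -32], [0, 0, -39], [0, 0, -46], [0, 0, -53], [0, 0, -60], [0, 0, -67], [0, 0, -74], [0, 0, -81], [0, 0, -88], [0, 0, -95], [0, 0, -102], [0, 0, -109], [0, 0, -116], [0, 0, -122], [0, 0, -127], [0, 0, -130]])

```text
t: 6.1
tool_pos: [553.1, 98.3, 261.1]
eef_rot: [-3.141, 0.0, -2.005]
contact_force: [-0.2, 1.3, 0.2]
width: 48.0
finger_force: 0.3
```

```bash
python3 peg.py
```

```text
boss [256. 247.] 2881 [553.6  99.9  92. ] r 1.5 ang 91.1
peg [310. 219.] 578 [520.7  92.1 104. ] r 33.5 ang -169.2
dline [219. 257.] 159 [576.6  98.8  88. ] r 23.0 ang 0.9
[553.1  98.2 261.1] [-180.     0.  -114.8] [-0.2  0.1 -0.4]
```

Request:
step_arm(offset=[[0, 0, 0], [0, 0, 0], [0, 0, 0], [0, 0, 0], [0, 0, 0], [0, 0, 0], [0, 0, -3], [0, 0, -7], [0, 0, -11], [0, 0, -15], [0, 0, -16], [0, 0, -16], [0, 0, -16]], dr=[[0, 0, -4], [0, 0, -7], [0, 0, -8.5], [0, 0, -8.5], [0, 0, -4], [0, 0, 0], [0, 0, 0], [0, 0, 6], [0, 0, 12], [0, 0, 18], [0, 0, 20], [0, 0, 20], [0, 0, 20]], fingers=4.8)

```text
t: 7.45
tool_pos: [552.7, 98.1, 419.9]
eef_rot: [3.141, -0.001, -2.356]
contact_force: [-0.5, -0.3, -0.8]
width: 48.2
finger_force: 0.0
```

Run:
```python
from meas import *
c=cap("wrist"); cv2.imwrite("pics/w3.png",c[0]); meas(c,[553.6,98.4]); print(robot.read_state()["tool_pos"])
```

```text
boss [255.6 175.4] 517 [553.   96.9  92. ]
peg [273.  150.5] 106 [520.9  89.3 104. ]
dline [242.4 194.2] 66 [578.7 102.3  88. ]
pline [223.4 216.5] 97 [622.4 110.8  60. ]
peg r 33.0 ang -166.7
dline r 26.3 ang 11.8
pline r 70.7 ang 11.3
[552.52505318  98.06130798 419.13593743]
```

View pics/w3.png

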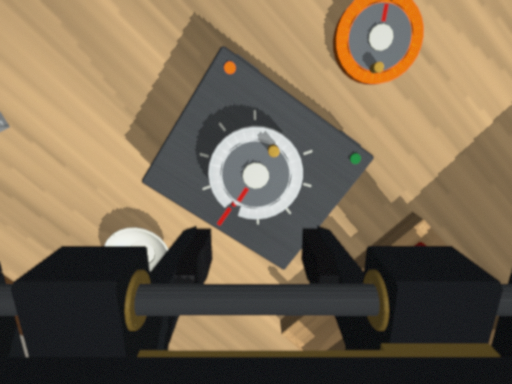

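The dial line (11.8°) and the pin line (11.3°) agree: in the picture they meet at (238,205), with the notch over the pin. Now I'll close the fingers and press on the boss.

Request:
step_arm(offset=[[0, 0, 3], [0, 0, 7], [0, 0, 11], [0, 0, 14], [0, 0, 15], [0, 0, 15.5], [0, 0, 15.9], [0, 0, 16.1], [0, 0, 16.3], [0, 0, 16.5], [0, 0, 16.7], [0, 0, 16.7]], dr=[[0, 0, 0], [0, 0, 0], [0, 0, 0], [0, 0, 0], [0, 0, 0], [0, 0, 0], [0, 0, 0], [0, 0, 0], [0, 0, 0], [0, 0, 0], [0, 0, 0], [0, 0, 0]], fingers=0)

```text
t: 8.7
tool_pos: [553.5, 98.1, 254.9]
eef_rot: [-3.14, 0.002, -2.356]
contact_force: [-0.1, -0.2, 3.3]
width: 0.5
finger_force: 2.0
```

Request:
step_arm(offset=[[0, 0, 0.1], [0, 0, 0.2], [0, 0, 0.3], [0, 0, 0.4], [0, 0, 0.4]], dr=[[0, 0, 0], [0, 0, 0], [0, 0, 0], [0, 0, 0], [0, 0, 0]])

```text
t: 9.2
tool_pos: [553.6, 98.1, 250.9]
eef_rot: [-3.14, 0.002, -2.356]
contact_force: [0.0, -0.3, 4.6]
width: 0.3
finger_force: 2.4
```

Request:
step_arm(offset=[[0, 0, 0.1], [0, 0, 0.2], [0, 0, 0.3], [0, 0, 0.4], [0, 0, 0.5], [0, 0, 0.5], [0, 0, 0.5]], dr=[[0, 0, 0], [0, 0, 0], [0, 0, 0], [0, 0, 0], [0, 0, 0], [0, 0, 0], [0, 0, 0]])

```text
t: 9.9
tool_pos: [553.7, 98.2, 248.4]
eef_rot: [-3.14, 0.001, -2.356]
contact_force: [-10.0, -0.1, 24.2]
width: 0.5
finger_force: 12.5
```

The dial bottomed out with the tip at 82.4 mm and 24 N, which matches home (82 mm). One small extra press, then I'll lift clear and check.

Request:
step_arm(offset=[[0, 0, 0.1], [0, 0, 0.1], [0, 0, -0.2], [0, 0, -0.6], [0, 0, -2], [0, 0, -6], [0, 0, -10], [0, 0, -14], [0, 0, -17], [0, 0, -17], [0, 0, -17]], dr=[[0, 0, 0], [0, 0, 0], [0, 0, 0], [0, 0, 0], [0, 0, 0], [0, 0, 0], [0, 0, 0], [0, 0, 0], [0, 0, 0], [0, 0, 0], [0, 0, 0]])

```text
t: 11.0
tool_pos: [552.9, 98.1, 415.5]
eef_rot: [-3.14, 0.001, -2.356]
contact_force: [-1.2, 0.1, -0.5]
width: 0.4
finger_force: 0.0
```

Run:
```python
from meas import *
c=cap("wrist"); s=cap("scene"); meas(c,[553.6,98.4],10); print(robot.read_state()["tool_pos"])
u=proj(*c[1:],[553.6,98.4,70]); x,y=int(u[0]),int(u[1])
a=cv2.resize(c[0][y-75:y+75,x-75:x+75],(400,400),interpolation=cv2.INTER_CUBIC)
v=proj(*s[1:],[553.6,98.4,70]); x,y=int(v[0]),int(v[1]); b=cv2.resize(s[0][y-40:y+40,x-40:x+40],(400,400),interpolation=cv2.INTER_CUBIC)
cv2.imwrite("pics/f4.png",np.hstack([a,b]))
```

```text
boss [256.4 173.4] 513 [553.  97.  82.]
peg [273.5 148.8] 99 [520.8  89.3  94. ]
dline [243.5 191.8] 59 [578.5 102.3  78. ]
pline [224.  216.5] 103 [621.5 110.6  60. ]
peg r 33.1 ang -166.6
dline r 26.1 ang 11.8
pline r 69.8 ang 11.3
[552.48279813  98.12242556 413.24033611]
```

View pics/f4.png

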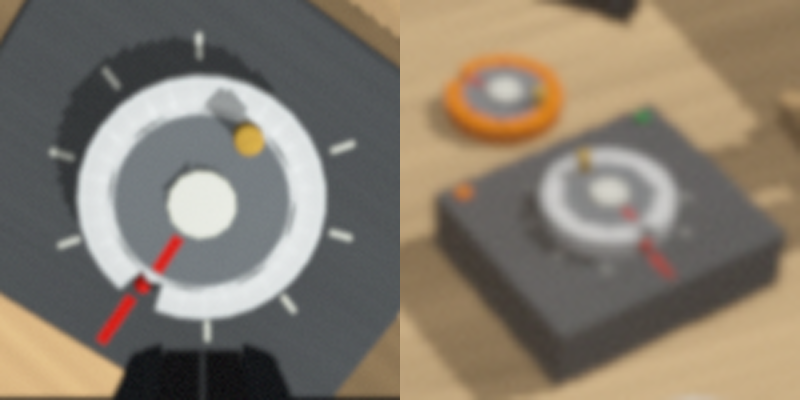

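The red pin now shows inside the notch at (143,284). The dial sits flat and low on the panel, and the gripper is clear of it, so I'm handing in.

```bash
python3 -c "
from plant import robot
print(robot.finish_job())"
```

```text
the job is handed in; nothing more can be done
None
```

The dial is turned so its notch sits over the red pin, pressed fully home and left flat on the panel, and the job was handed in at about 11 s with the gripper clear of everything.

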